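Line up the range by height on the display board

TASK

Set up the product line for its photograph: take the three amber bottles and the teal pigment jar that stand in front of the display board (between it and the robot) and stand them upright on its four ring marks, one centred on each mark, in order of height with the tallest next to the red peg and the shortest at the other end, by the white peg. Leave the white pump bottle beside the board where it stands, and let go of everything at the end.

Things in the scene. Friction and masses are not known exactly. Their poses are not given: they have to be found in the camera images.
- bottle_large: Large amber bottle with black screw cap, the tallest of the three: 127 mm high over the cap, round body 61 mm across and straight from the foot up to about 90 mm, cap 28 mm across, 0.18 to 0.34 kg. Loose on the table at the start. Origin: centre of its underside; z up along its axis; it is round, so its yaw does not matter.
- bottle_medium: Medium amber bottle with black screw cap: 104 mm high over the cap, round body 61 mm across and straight from the foot up to about 70 mm, cap 28 mm across, 0.12 to 0.22 kg. Loose on the table at the start. Origin: centre of its underside; z up along its axis; it is round, so its yaw does not matter.
- bottle_small: Small slim amber bottle with black screw cap: 78 mm high over the cap, round body 38 mm across and straight from the foot up to about 50 mm, cap 24 mm across, 0.04 to 0.08 kg. Loose on the table at the start. Origin: centre of its underside; z up along its axis; it is round, so its yaw does not matter.
- jar_teal: Pigment jar with a teal band and a ribbed white screw lid: 50 mm high, body 52 mm across, lid 54 mm across from 32 mm to 50 mm up, 0.04 to 0.07 kg. Loose on the table at the start. Origin: centre of its underside; z up along its axis; it is round, so its yaw does not matter.
- mark_1: Ring mark printed on the long light-wood display board (90 x 460 x 12 mm, fixed, top 12 mm above the table): concentric black rings on white, 76 mm over all, with a centre dot; practically flush with the board. Origin: the mark's centre on the board's top; x lies across the board, y along it, toward mark_1. End mark at the board's left end as seen from the robot; the marks stand in one straight row, mark_1 to mark_4, 100 mm apart.
- mark_2: Inner ring mark printed on the long light-wood display board (90 x 460 x 12 mm, fixed, top 12 mm above the table): concentric black rings on white, 76 mm over all, with a centre dot; practically flush with the board. Origin: the mark's centre on the board's top; x lies across the board, y along it, toward mark_1. Second from the board's left end, between mark_1 and mark_3.
- mark_3: Inner ring mark printed on the long light-wood display board (90 x 460 x 12 mm, fixed, top 12 mm above the table): concentric black rings on white, 76 mm over all, with a centre dot; practically flush with the board. Origin: the mark's centre on the board's top; x lies across the board, y along it, toward mark_1. Third from the board's left end, between mark_2 and mark_4.
- mark_4: Ring mark printed on the long light-wood display board (90 x 460 x 12 mm, fixed, top 12 mm above the table): concentric black rings on white, 76 mm over all, with a centre dot; practically flush with the board. Origin: the mark's centre on the board's top; x lies across the board, y along it, toward mark_1. End mark at the board's right end as seen from the robot.
- peg_red: Red mushroom-headed peg, 22 mm across and 27 mm high, fixed on top of the board at one end or the other, 60 mm beyond the end mark there (either mark_1 or mark_4); a like white peg stands at the opposite end. Origin: centre of its foot on the board's top.
- pump_bottle: White foam-pump bottle, 51 x 37 mm and 107 mm high, standing loose on the table beyond the left end of the board: a bystander, not to be disturbed. Origin: centre of its underside, z up.
There are look-alikes about, which are no part of the job. What is shaped like the bottle_medium but pink or yellow is not meant.

How it is judged (in metres and radians):
At the end, for the whole second after the job is handed in: The large, medium and small bottle and the teal jar stand in this order from the red peg's end, each within 12 mm of the centre of its own mark, upright within 0.1 rad on the board's top, at rest and released (((horizontal distance between peg_red and mark_1 below 0.1 m and horizontal distance between bottle_large and mark_1 below 0.012 m and horizontal distance between bottle_medium and mark_2 below 0.012 m and horizontal distance between bottle_small and mark_3 below 0.012 m and horizontal distance between jar_teal and mark_4 below 0.012 m) or (not (horizontal distance between peg_red and mark_1 below 0.1 m) and horizontal distance between bottle_large and mark_4 below 0.012 m and horizontal distance between bottle_medium and mark_3 below 0.012 m and horizontal distance between bottle_small and mark_2 below 0.012 m and horizontal distance between jar_teal and mark_1 below 0.012 m)) and height (world z) of bottle_large between 0.008 and 0.018 m and angle between each of bottle_large, bottle_medium, bottle_small, jar_teal's own z axis and vertical below 0.1 rad and linear speed of each of bottle_large, bottle_medium, bottle_small, jar_teal below 0.02 m/s and contact force between each of bottle_large, bottle_medium, bottle_small, jar_teal and the fingers below 0.05 N and height (world z) of bottle_medium between 0.008 and 0.018 m and height (world z) of bottle_small between 0.008 and 0.018 m and height (world z) of jar_teal between 0.008 and 0.018 m); the robot touches nothing.
It fails at once if the pump bottle is shifted by more than 25 mm or knocked over (distance of pump_bottle from where it was at the start of the episode above 0.025 m or angle between pump_bottle's own z axis and vertical above 0.4 rad).
It also fails if it takes over 101 s, if anything falls off the work surface, if the arm or the gripper's body presses on something with over 40 N, if the wrist force passes 120 N, or if a joint passes its speed limit or range.

ROBOT

A 6-joint arm with a two-finger parallel gripper is mounted at the origin on a cart in front of the work surface, level with it; the furniture and walls round the work are solid. World frame = base frame: x ahead of the robot, y to its left, z up, the work surface at z = 0. Lengths are in mm, angles in rad, forces in N, time in s.
With the tool pointing down it reaches from about 350 to 875 mm from the base axis. Payload 4.2 kg.
Tool frame: the origin (TCP) lies midway between the tips of the shut fingers; the grasp point (between the pads) lies 19 mm behind it; y points along the fingers, x is the direction in which the jaws open and shut, and the axes are right-handed (so a half turn about y gives the same grasp; the last joint's range is limited). The gripper opens to 85 mm and grips with 20 to 120 N. Pads are 22 mm wide; open, the fingers measure 114 mm over their backs; the gripper's body (76 mm by 85 mm) begins 54 mm behind the grasp point. The pads swing forward as they close: fully open they stand 13 mm farther back than shut.
Start: joints at [-0.861, 0.385, 0.008, 0, -1.194, -0.259], TCP at [272.315, -562.533, 231.312] pointing down, gripper open.
Joint ranges: [-3.14, 3.14], [-1.21, 2.06], [-1.07, 1.41], [-3.16, 2.05], [-2.99, -0.16], [-3.1, 3.1]. Speed limits (rad/s): [2.79, 2.79, 3.14, 3.14, 3.14, 3.14].

INTERFACE

Orientations are given as a unit quaternion [x, y, z, w].
In Python, from bench import read_state, get_image, job_done gives the robot as it stands.
- The arm moves only by the tool play_rows, never from a script. Its argument "series" is a list of rows, each a list of 7 numbers: the shift along the tool's x, y, z in m, then the turn, a rotation vector about the tool's x, y, z in rad, then the finger opening in m, from 0 to 0.0854. In form: [[x, y, z, wx, wy, wz, claw], ...]. A call has 1 to 10 rows; each row shifts and turns the pose as measured when the row begins, along the tool's axes as they then stand; what a row does not reach is not made up. A row lasts 1/10 s, in which the tool goes at most 50 mm and 8.59 degrees, less where a joint would pass 70% of its speed; a pose out of reach is approached as far as the arm can. A call with a gripper value outside its range is refused whole. The fingers move at their own pace and stop on an object; the grip force is fixed at half the most. Time passes only in rows, so rows that do not move let the fingers close. It gives the time, the measured TCP pose, the force and the opening at its end, in the units of the state.
- read_state(): the state, without advancing time (a new reading comes with each control period).
- get_image(name): name is "scene" or "top" or "wrist"; returns a dict with "color" (420x560x3 uint8, red, green, blue), "intrinsics" (3x3 intrinsics, pixels), "D" ([k1, k2, p1, p2, k3] as OpenCV has them; the pictures are not rectified), "origin" and "orientation" of the camera in the world. Camera axes: x right, y down, z forward; pixel columns grow to the right and rows downward; lengths in mm; the calibration is good to about 2 mm. A picture is of the moment at which its call begins. There is no depth.
- job_done(): hands the job in, once; it reports no verdict.
The state is a dict: "clock": time; "joints": joint angles; "joint_vel": joint speeds; "joint_efforts": joint torques, N m; "position": TCP position; "ee_rot": TCP orientation; "contact_force": force on the tool from outside, world axes, zero at the start; "wrist_torque": the same for the moment, N m; "gripper_width": finger opening in mm.
Only numpy, scipy, OpenCV 4.12 (cv2) and the standard library are available. Lean on these libraries where they do the work, as an engineer would, in place of code of your own. Each camera call takes 0.05 s, during which the arm holds its last target. There are 200 camera calls.

## Working session

There is one attempt and no reset: what is moved stays moved. The work goes in short steps, Python scripts to look and compute and a tool call to move; the robot and the scene stay as the last step left them, time stands still between calls to the robot, and variables do not carry over. Pictures are saved under pics/ and viewed, about 12 in all and at most 16, crops included, and the job is handed in when it is done.

Besides the shell and the picture viewer there is one more tool, called after ">>>" as name(argument=value, ...) on one line, values as JSON. play_rows: Moves the arm, as the interface text tells. Its arguments: {"type":"object","properties":{"series":{"type":"array","items":{"type":"array","items":{"type":"number"}}}},"required":["series"]}

```bash
mkdir -p pics; ls
cat > h.py <<'E'
import numpy as np,cv2
from scipy.spatial.transform import Rotation as R
from bench import read_state,get_image,job_done
def ray(im,uv):
    p=cv2.undistortPoints(np.array([[uv]],float),np.array(im['intrinsics']),np.array(im['D'],float))[0,0]
    d=R.from_quat(im['orientation']).as_matrix()@[p[0],p[1],1]
    return np.array(im['origin'],float),d/np.linalg.norm(d)
def onz(im,uv,z):
    o,d=ray(im,uv);return o+d*(z-o[2])/d[2]
def cross(a,b):
    (o1,d1),(o2,d2)=a,b
    s=np.linalg.lstsq(np.c_[d1,-d2],o2-o1,rcond=None)[0]
    p,q=o1+s[0]*d1,o2+s[1]*d2
    return (p+q)/2,np.linalg.norm(p-q)
def proj(im,P):
    M=R.from_quat(im['orientation']).as_matrix().T
    r=cv2.Rodrigues(M)[0];t=-M@np.array(im['origin'],float)
    return cv2.projectPoints(np.array(P,float).reshape(-1,1,3),r,t,np.array(im['intrinsics']),np.array(im['D'],float))[0][:,0]
def save(im,n,box=None,f=1):
    c=im['color'][...,::-1]
    if box: c=c[box[1]:box[3],box[0]:box[2]]
    cv2.imwrite('pics/'+n,cv2.resize(c,None,fx=f,fy=f,interpolation=cv2.INTER_CUBIC))
E
python3 - <<'E'
from h import *
import pickle
s=read_state();print(s)
d={n:get_image(n) for n in('scene','top')}
for n in d: save(d[n],n+'0.png',f=1.4);print(n,d[n]['origin'],d[n]['orientation'],d[n]['intrinsics'])
pickle.dump(d,open('im0.pkl','wb'))
E
```

```text
pics
{'clock': 0.0, 'joints': array([-8.61420445e-01,  3.85596634e-01,  6.60750840e-03, -4.89618329e-04,
       -1.19395391e+00, -2.58611731e-01]), 'joint_vel': array([-0.00128863, -0.00111582,  0.00056542,  0.000316  , -0.00276281,
       -0.00128453]), 'joint_efforts': array([ 6.73258692e-04, -3.92289734e+01,  1.88405603e+01,  4.18614104e+00,
       -4.62305878e-03,  7.16934863e-06]), 'position': array([ 272.05597066, -562.04214873,  230.19158758]), 'ee_rot': array([ 0.37499189,  0.59943845, -0.59868055, -0.37634589]), 'contact_force': array([0.06387111, 0.04856527, 0.19708631]), 'wrist_torque': array([0.03899104, 0.00788904, 0.00797837]), 'gripper_width': 85.35538363965325}
scene [ 36.37970318 498.77766335 679.32675539] [-0.37435496  0.84102132 -0.35561215  0.16149769] [[418.25793435   0.         287.08163688]
 [  0.         418.25793435 216.4989482 ]
 [  0.           0.           1.        ]]
top [ 233.95028936   36.08769489 1427.01517006] [-0.6958967   0.71110738 -0.07070761  0.07109503] [[535.88711833   0.         277.72281424]
 [  0.         535.88711833 213.71415236]
 [  0.           0.           1.        ]]
```

View pics/scene0.png

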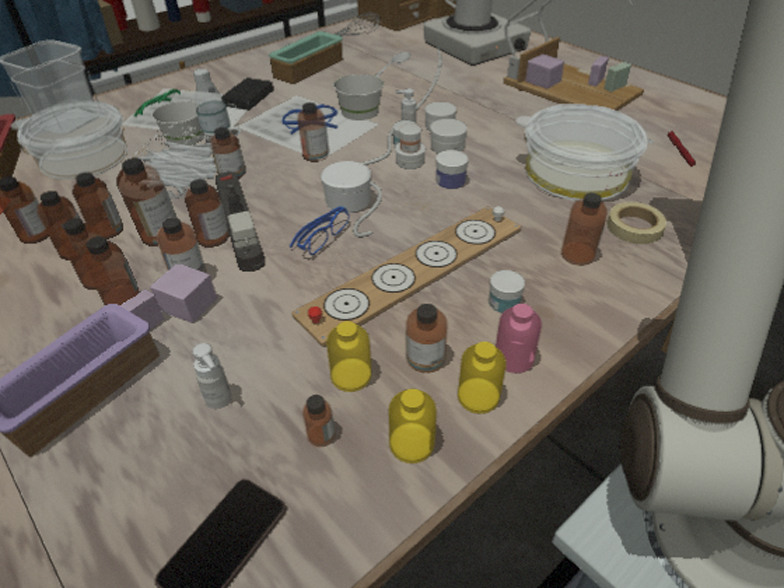

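View pics/top0.png

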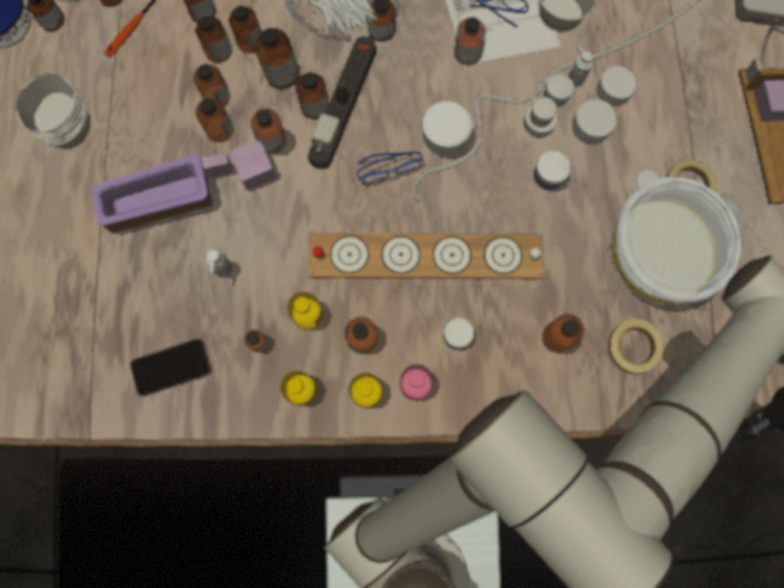

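The red peg is at the board's left end, at scene (316,314) and top (318,252) in the 1.4× views. So large→mark_1, medium→mark_2, small→mark_3, jar→mark_4.

Candidates in front of the board, top / scene:
- Large: (565,333) / (583,230)
- Medium: (361,334) / (427,338)
- Small: (256,341) / (318,420)
- Jar: (459,333) / (506,290)

The yellow and pink bottles are excluded by colour. The amber bottles and white-lid jars behind the board are excluded by place. I'll measure these and confirm them in a crop.

```bash
cat > m.py <<'E'
from h import *
import pickle
d=pickle.load(open('im0.pkl','rb'))
seeds={'L':((570,325),(592,203)),'M':((357,332),(427,314)),'S':((254,339),(316,404)),'J':((459,333),(507,280))}
vis={}
for v,n in((0,'top'),(1,'scene')):
    vis[n]=cv2.resize(d[n]['color'][...,::-1],None,fx=3,fy=3,interpolation=cv2.INTER_CUBIC)
def blob(im,mask,seed,rad):
    m=mask.astype(np.uint8).copy();k=np.zeros_like(m);cv2.circle(k,tuple(int(x) for x in seed),rad,1,-1);m*=k
    n,l,st,c=cv2.connectedComponentsWithStats(m,connectivity=4)
    i=1+np.argmax(st[1:,4]-3*np.hypot(*(c[1:]-seed).T));return c[i],st[i],(l==i)
for k,(a,b) in seeds.items():
    out=[]
    for n,s in(('top',a),('scene',b)):
        im=d[n];hsv=cv2.cvtColor(im['color'],cv2.COLOR_RGB2HSV).astype(int);s=np.array(s)/1.4
        if k=='J': mask=(hsv[...,1]<45)&(hsv[...,2]>135)
        else: mask=(im['color'].max(2)<62)
        c,st,l=blob(im,mask,s,16 if n=='top' else 17);out.append(ray(im,c))
        print(k,n,c.round(1),st)
        vis[n][cv2.resize(cv2.Canny(l.astype(np.uint8)*255,50,100),None,fx=3,fy=3,interpolation=cv2.INTER_NEAREST)>0]=(0,255,0)
    p,e=cross(*out);print('  ',p.round(1),'gap',e.round(1))
# mark dots & pegs
ms={'m1':((350,254),(347,303)),'m2':((401,254),(393,277)),'m3':((452,254),(436,254)),'m4':((503,254),(475,232))}
for k,(a,b) in ms.items():
    out=[]
    for n,s in(('top',a),('scene',b)):
        im=d[n];s=np.array(s)/1.4
        hsv=cv2.cvtColor(im['color'],cv2.COLOR_RGB2HSV).astype(int)
        w=((hsv[...,1]<50)&(hsv[...,2]>100))
        m=w.astype(np.uint8);kk=np.zeros_like(m);cv2.circle(kk,tuple(int(x) for x in s),24,1,-1)
        cs,_=cv2.findContours(m*kk,cv2.RETR_EXTERNAL,cv2.CHAIN_APPROX_NONE)
        cs=[c for c in cs if len(c)>20]
        c=max(cs,key=cv2.contourArea);e=cv2.fitEllipse(cv2.convexHull(c));out.append(ray(im,e[0]))
        z=onz(im,e[0],12)
        print(k,n,np.round(e[0],1),np.round(e[1],1),'z12:',z.round(1))
        cv2.ellipse(vis[n],((e[0][0]*3+1,e[0][1]*3+1),(e[1][0]*3,e[1][1]*3),e[2]),(255,0,255),1)
    p,e=cross(*out);print('  ',p.round(1),'gap',e.round(1))
t=vis['top'][140*3:300*3,150*3:420*3];s=vis['scene'][130*3:340*3,190*3:450*3]
cv2.imwrite('pics/mt.png',t[:,:810][:, :800]);cv2.imwrite('pics/ms.png',cv2.resize(s,None,fx=.95,fy=.95))
st=read_state();print(R.from_quat(st['ee_rot']).as_matrix().round(3))
E
python3 m.py
```

```text
L top [407.  234.2] [402 229  11  11  94]
L scene [422.5 143.6] [417 139  12  10  99]
   [ 441.1 -287.8  117.6] gap 0.5
M top [256.9 236. ] [253 231   9  11  76]
M scene [304.3 224.3] [298 217  14  15 141]
   [449.   87.4  95.6] gap 0.1
S top [180.3 241.2] [177 238   8   8  49]
S scene [225.1 289. ] [220 282  12  14 121]
   [443.6 286.1  70.3] gap 0.1
J top [327.3 236.9] [317 227  21  21 347]
J scene [361.  199.5] [346 188  30  21 376]
   [450.7 -93.3  51.1] gap 2.4
m1 top [249.2 181.2] [24.8 25.9] z12: [614.4 109.7  12. ]
m1 scene [247.  216.8] [20.8 30.9] z12: [614.  109.4  12. ]
   [614.2 109.5  12.1] gap 0.5
m2 top [285.9 181.5] [25.  25.6] z12: [611.4   9.6  12. ]
m2 scene [280.4 197.9] [19.2 29.9] z12: [611.7   9.4  12. ]
   [611.3   9.6  12.4] gap 0.1
m3 top [322.4 181.7] [25.  25.8] z12: [608.7 -90.1  12. ]
m3 scene [311.1 180.7] [17.5 28.6] z12: [608.8 -91.   12. ]
   [608.4 -90.2  12.8] gap 0.4
m4 top [358.8 181.9] [24.5 25.8] z12: [ 606.1 -190.1   12. ]
m4 scene [336.9 156.4] [29.2 42.6] z12: [ 636.3 -214.6   12. ]
   [ 601.9 -181.9   44.8] gap 10.6
[[-0.436 -0.001 -0.9  ]
 [ 0.9    0.002 -0.436]
 [ 0.002 -1.     0.   ]]
```

View pics/mt.png

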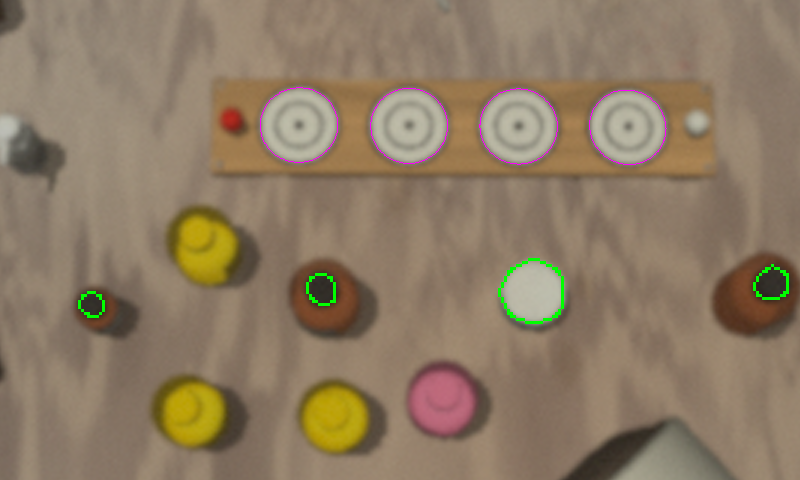

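View pics/ms.png

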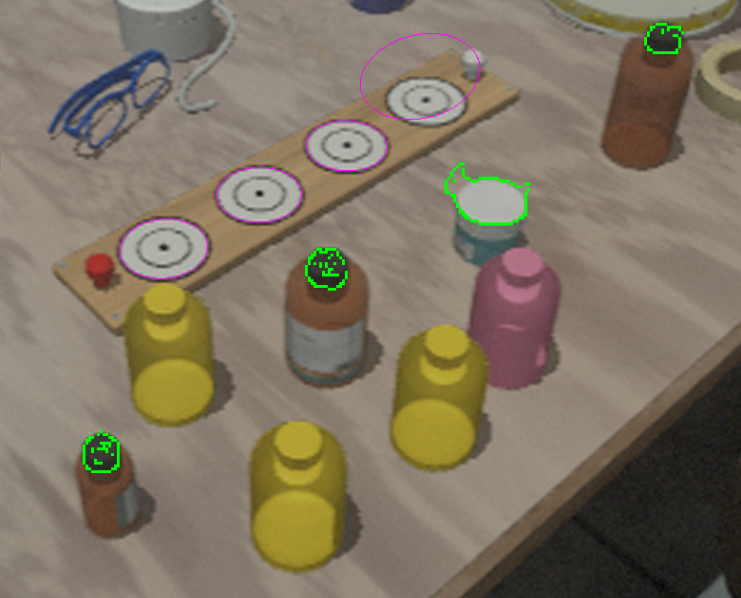

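The caps triangulate to mid-cap heights of 118, 96 and 70 mm, which fits the text. The jar lid is at 51 mm, and the marks are at z≈12 on both views for marks 1 to 3. Mark 4's scene ellipse was spoiled by the peg, so I use the top view there: (606.1,-190.1), in line with the row and at 100 mm spacing. The crop confirms three amber bottles and the jar with its teal band. First move is to turn the jaws along world x.

>>> play_rows(series=[[0,0,0,0,-0.14,0,0.085],[0,0,0,0,-0.14,0,0.085],[0,0,0,0,-0.14,0,0.085],[0,0,0,0,-0.14,0,0.085],[0,0,0,0,-0.14,0,0.085],[0,0,0,0,-0.14,0,0.085],[0,0,0,0,-0.14,0,0.085],[0,0,0,0,-0.14,0,0.085]])

```text
clock: 0.9
position: [270.8, -559.5, 224.9]
ee_rot: [-0.018, 0.711, -0.703, 0.014]
contact_force: [-1.1, 0.2, 0.2]
gripper_width: 85.3
```

```bash
cat >> h.py <<'E'
def st():
    s=read_state();M=R.from_quat(s['ee_rot']).as_matrix()
    print(round(s['clock'],2),s['position'].round(1),'grip',round(s['gripper_width'],1),'F',s['contact_force'].round(1),'yaw err',np.degrees(np.arctan2(-M[1,0],-M[0,0])).round(2),'tilt',np.degrees(M[2,0]).round(2),np.degrees(M[2,2]).round(2));return s,M
def go(x,y,z):
    s,M=st();print('tool shift mm',(M.T@(np.array([x,y,z])-s['position'])).round(1))
E
python3 -c "
from h import *
go(441,-288,230)"
```

```text
0.9 [ 270.8 -559.5  224.9] grip 85.3 F [-1.1  0.2  0.2] yaw err 2.53 tilt 0.32 -0.67
tool shift mm [-182.    -3.1 -263.8]
```

>>> play_rows(series=[[-0.026,-0.001,-0.038,0,0.03,0,0.085],[-0.026,-0.001,-0.038,0,0.03,0,0.085],[-0.026,-0.001,-0.038,0,0,0,0.085],[-0.026,-0.001,-0.038,0,0,0,0.085],[-0.026,-0.001,-0.038,0,0,0,0.085],[-0.026,0,-0.037,0,0,0,0.085],[-0.026,0,-0.037,0,0,0,0.085],[0,0,0,0,0,0,0.085]])

```text
clock: 1.7
position: [457.7, -286.9, 226.9]
ee_rot: [0.003, 0.713, -0.701, -0.012]
contact_force: [0.6, -0.2, 0.7]
gripper_width: 85.4
```

```bash
python3 -c "
from h import *
go(441,-288,150)
im=get_image('wrist');save(im,'w1.png');print(im['origin'],proj(im,[[441,-288,127],[441,-288,0]]))
go(441,-288,150)"
```

```text
1.7 [ 457.7 -286.9  226.9] grip 85.4 F [ 0.6 -0.2  0.7] yaw err -1.18 tilt 0.7 -0.96
tool shift mm [15.8 77.   2.7]
[ 457.67952082 -370.40366288  368.77977591] [[304.05277177 205.4472361 ]
 [296.17829857 168.62658267]]
1.75 [ 456.6 -288.1  226.8] grip 84.8 F [-0.3 -0.9 -0.3] yaw err -1.26 tilt 0.75 -0.96
tool shift mm [14.5 77.   1.5]
```

View pics/w1.png

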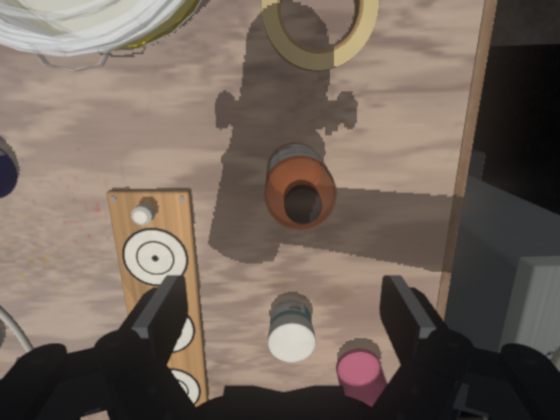

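The wrist view shows the large bottle's cap at (302,205), and my estimate projects to (304,205), so they agree. Aligning and descending to TCP z=150.

>>> play_rows(series=[[0.015,0.02,0.0015,0.017,0,0.012,0.085],[0,0.038,0,0,0,0,0.085],[0,0.02,0,0,0,0,0.085],[0,0,0,0,0,0,0.085]])

```text
clock: 2.15
position: [439.4, -290.8, 147.0]
ee_rot: [-0.008, -0.707, 0.708, 0.008]
contact_force: [0.2, 0.1, 0.6]
gripper_width: 85.2
```

```bash
python3 -c "
from h import *
go(441,-288,60)"
```

```text
2.15 [ 439.4 -290.8  147. ] grip 85.2 F [0.2 0.1 0.6] yaw err -1.36 tilt 0.0 0.09
tool shift mm [-1.5 87.  -2.9]
```

>>> play_rows(series=[[-0.0015,0.035,-0.003,0,0,0,0.085],[0,0.03,0,0,0,0,0.085],[0,0.015,0,0,0,0,0.085],[0,0.006,0,0,0,0,0.085],[0,0,0,0,0,0,0.05],[0,0,0,0,0,0,0.05],[0,0,0,0,0,0,0.05],[0,0,0,0,0,0,0.05]])

```text
clock: 2.95
position: [443.7, -294.3, 65.7]
ee_rot: [-0.014, -0.705, 0.709, 0.007]
contact_force: [-0.9, -0.2, -3.6]
gripper_width: 59.3
```

```bash
python3 -c "
from h import *
st()"
```

```text
2.95 [ 443.7 -294.3   65.7] grip 59.3 F [-0.9 -0.2 -3.6] yaw err -1.66 tilt -0.58 0.38
```

Gripped, but a bit high and 6 mm off in y. Regripping lower and centred.

>>> play_rows(series=[[0,0,0,0,0,0,0.085],[0,0,0,0,0,0,0.085],[0,0,0,0,0,0,0.085],[0,0.003,-0.005,0,0,-0.008,0.085],[0,0.002,-0.001,-0.006,0,0,0.085],[0,0,0,0,0,0,0.04],[0,0,0,0,0,0,0.04],[0,0,0,0,0,0,0.04],[0,0,0,0,0,0,0.04],[0,0,0,0,0,0,0.04]])

```text
clock: 3.95
position: [445.3, -288.1, 62.9]
ee_rot: [-0.011, -0.706, 0.708, 0.008]
contact_force: [-0.4, 0.3, 0.2]
gripper_width: 59.1
```

```bash
python3 -c "
from h import *
st()"
```

```text
3.95 [ 445.3 -288.1   62.9] grip 59.1 F [-0.4  0.3  0.2] yaw err -1.56 tilt -0.29 0.12
```

>>> play_rows(series=[[0,-0.015,0,0,0,0,0.04],[0,-0.03,0,0,0,0,0.04],[0,-0.035,0,0,0,0,0.04],[0,-0.03,0,0,0,0,0.04],[0,0,0,0,0,0,0.04]])

```text
clock: 4.45
position: [441.3, -286.5, 170.6]
ee_rot: [0.008, 0.708, -0.706, -0.013]
contact_force: [1.5, -0.1, -2.1]
gripper_width: 59.1
```

```bash
python3 -c "
from h import *
go(614.2,109.5,175)"
```

```text
4.45 [ 441.3 -286.5  170.6] grip 59.1 F [ 1.5 -0.1 -2.1] yaw err -1.74 tilt 0.38 -0.22
tool shift mm [-160.7   -4.  -401. ]
```

>>> play_rows(series=[[-0.01,-0.002,-0.02,0,0,0,0.04],[-0.017,-0.001,-0.04,0,0,0,0.04],[-0.017,-0.001,-0.042,0,0,0,0.04],[-0.017,0,-0.042,0,0,0,0.04],[-0.017,0,-0.042,0,0,0,0.04],[-0.017,0,-0.042,0,0,0,0.04],[-0.017,0,-0.042,0,0,0,0.04],[-0.017,0,-0.042,0,0,0,0.04],[-0.014,0,-0.035,0,0,0,0.04],[-0.008,0,-0.02,0,0,0,0.04]])

```text
clock: 5.45
position: [599.3, 87.2, 152.8]
ee_rot: [0.003, 0.71, -0.704, -0.029]
contact_force: [0.5, -1.0, -2.8]
gripper_width: 59.1
```

>>> play_rows(series=[[0,0,0,0,0,0,0.04],[0,0,0,0,0,0,0.04]])

```text
clock: 5.65
position: [598.1, 89.5, 148.2]
ee_rot: [-0.0, 0.709, -0.705, -0.031]
contact_force: [-0.8, -0.1, -3.0]
gripper_width: 59.1
```

```bash
python3 -c "
from h import *
go(614.2,109.5,120)"
```

```text
5.65 [598.1  89.5 148.2] grip 59.1 F [-0.8 -0.1 -3. ] yaw err -2.46 tilt 2.55 -0.31
tool shift mm [-16.5  27.6 -20.5]
```

>>> play_rows(series=[[-0.009,0.01,-0.01,0.0,0.008,0.022,0.04],[-0.008,0.01,-0.01,0.005,0.008,0.022,0.04],[0,0.006,0,0,0,0,0.04],[0,0,0,0,0,0,0.04]])

```text
clock: 6.05
position: [612.1, 103.6, 117.9]
ee_rot: [-0.021, -0.706, 0.708, 0.026]
contact_force: [0.2, 0.6, -4.4]
gripper_width: 59.5
```

```bash
python3 -c "
from h import *
go(614.2,109.5,82)"
```

```text
6.05 [612.1 103.6 117.9] grip 59.5 F [ 0.2  0.6 -4.4] yaw err -3.78 tilt 0.41 0.16
tool shift mm [-2.  35.9 -6.2]
```

>>> play_rows(series=[[-0.002,0.012,-0.004,0,-0.02,0.004,0.04],[0,0.012,-0.002,0,-0.01,0,0.04],[0,0.006,0,0,0,0,0.04],[0,0,0,0,0,0,0.04]])

```text
clock: 6.45
position: [613.5, 107.0, 85.7]
ee_rot: [-0.011, -0.706, 0.708, 0.014]
contact_force: [-0.4, -0.2, -3.0]
gripper_width: 59.1
```

```bash
python3 -c "
from h import *
go(614.2,109.5,75)
for n in('top','scene'):
    im=get_image(n);print(proj(im,[614.2,109.5,129]));save(im,'p1'+n+'.png',(180,110,400,260),3.6)"
```

```text
6.45 [613.5 107.   85.7] grip 59.1 F [-0.4 -0.2 -3. ] yaw err -2.09 tilt 0.25 0.15
tool shift mm [-0.7 10.7 -2.5]
[[246.75727711 169.26474911]]
[[242.87524427 176.79271571]]
```

View pics/p1scene.png

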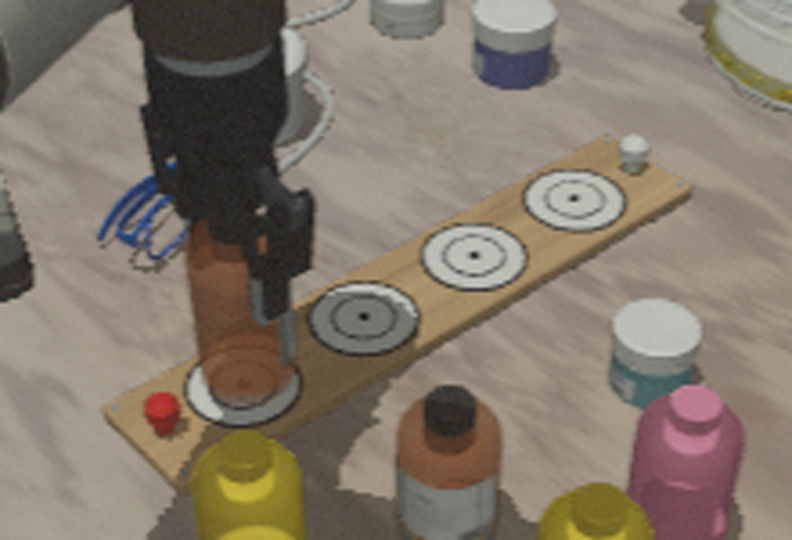

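The bottle hangs upright just over mark_1, with its foot at crop (243,380) inside the ring. Lowering and releasing.

>>> play_rows(series=[[-0.001,0.004,-0.002,0,0,0,0.04],[0,0.002,0,0,0,0,0.04],[0,0.001,0,0,0,0,0.04],[0,0,0,0,0,0,0.04]])

```text
clock: 6.95
position: [616.4, 109.9, 80.7]
ee_rot: [-0.013, -0.707, 0.707, 0.012]
contact_force: [0.2, -0.9, -3.8]
gripper_width: 58.9
```

>>> play_rows(series=[[0.001,0.003,0,0,0,0,0.04],[0.001,0.002,0,0,0,0,0.04],[0,0.001,0,0,0,0,0.04],[0,0,0,0,0,0,0.04]])

```text
clock: 7.35
position: [614.5, 110.2, 75.0]
ee_rot: [-0.013, -0.707, 0.707, 0.012]
contact_force: [-0.6, 0.5, -2.9]
gripper_width: 59.3
```

>>> play_rows(series=[[0,0.001,0,0,0,0,0.04],[0,0.001,0,0,0,0,0.04],[0,0,0,0,0,0,0.04]])

```text
clock: 7.65
position: [614.6, 110.3, 75.1]
ee_rot: [-0.013, -0.707, 0.707, 0.011]
contact_force: [-0.2, -0.3, -3.4]
gripper_width: 59.1
```

>>> play_rows(series=[[0,0.002,0,0,0,0,0.04],[0,0.002,0,0,0,0,0.04],[0,0.001,0,0,0,0,0.04]])

```text
clock: 7.95
position: [614.7, 110.3, 74.9]
ee_rot: [-0.013, -0.706, 0.708, 0.011]
contact_force: [-2.7, 0.5, 2.3]
gripper_width: 58.9
```

Seated: the vertical force has turned positive. Releasing and rising.

>>> play_rows(series=[[0,0,0,0,0,0,0.07],[0,0,0,0,0,0,0.085],[0,0,0,0,0,0,0.085],[0,0,0,0,0,0,0.085],[0,-0.01,0,0,0,0,0.085],[0,-0.03,0,0,0,0,0.085],[0,-0.04,0,0,0,0,0.085],[0,-0.045,0,0,0,0,0.085],[0,-0.03,0,0,0,0,0.085],[0,0,0,0,0,0,0.085]])

```text
clock: 8.95
position: [616.2, 110.2, 237.7]
ee_rot: [-0.014, -0.706, 0.708, 0.009]
contact_force: [0.4, -1.0, -0.1]
gripper_width: 85.1
```

```bash
python3 -c "
from h import *
go(449,87.4,215)"
```

```text
8.95 [616.2 110.2 237.7] grip 85.1 F [ 0.4 -1.  -0.1] yaw err -1.88 tilt -0.47 0.13
tool shift mm [166.5  21.4  28.2]
```

>>> play_rows(series=[[0.025,0.003,0.004,0,0,-0.005,0.085],[0.042,0.004,0.007,0,0,0,0.085],[0.042,0.004,0.007,0,0,0,0.085],[0.038,0.004,0.006,0,0,0,0.085],[0.02,0.003,0.004,0,0,0,0.085],[0,0,0,0,0,0,0.085],[0,0,0,0,0,0,0.085]])

```text
clock: 9.65
position: [442.7, 86.0, 219.0]
ee_rot: [0.015, 0.707, -0.707, -0.009]
contact_force: [-0.6, 0.6, -0.1]
gripper_width: 84.5
```

```bash
python3 -c "
from h import *
go(449,87.4,130)
im=get_image('top');save(im,'t2.png',(150,140,420,300),2.9)
c=im['color'];m=(c[165:200,225:275].max(2)<62)
ys,xs=np.nonzero(m);print(len(xs),onz(im,(xs.mean()+225,ys.mean()+165),130))"
```

```text
9.65 [442.7  86.  219. ] grip 84.5 F [-0.6  0.6 -0.1] yaw err -1.93 tilt -0.43 -0.03
tool shift mm [-5.6 89.  -1.5]
41 [615.71053814 110.41534388 130.        ]
```

View pics/t2.png

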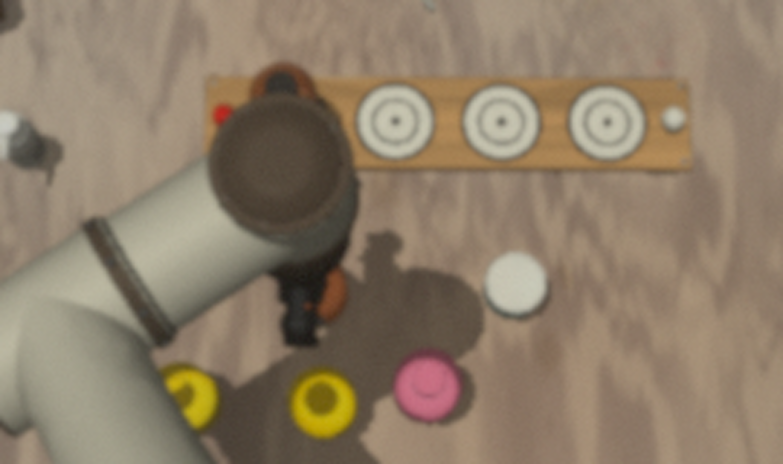

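The large bottle stands on mark_1, cap ≈ (616,110). Descending to the medium bottle.

>>> play_rows(series=[[-0.006,0.02,-0.0015,0,0,-0.004,0.085],[0,0.04,0,0,0,0,0.085],[0,0.025,0,0,0,0,0.085],[0,0,0,0,0,0,0.085]])

```text
clock: 10.1
position: [456.2, 89.6, 133.1]
ee_rot: [0.016, 0.708, -0.706, -0.009]
contact_force: [0.1, 0.3, -0.6]
gripper_width: 85.1
```

```bash
python3 -c "
from h import *
go(449,87.4,39)"
```

```text
10.1 [456.2  89.6 133.1] grip 85.1 F [ 0.1  0.3 -0.6] yaw err -2.0 tilt -0.58 -0.2
tool shift mm [ 8.1 94.1  2.8]
```

>>> play_rows(series=[[0.008,0.005,0.003,0,0,-0.006,0.085],[0,0.03,0,0,0,0,0.085],[0,0.018,0,0,0,0,0.085],[0,0,0,0,0,0,0.085]])

```text
clock: 10.5
position: [452.5, 88.6, 82.0]
ee_rot: [0.016, 0.709, -0.705, -0.009]
contact_force: [0.6, -0.5, 0.3]
gripper_width: 84.9
```

```bash
python3 -c "
from h import *
go(449,87.4,39)"
```

```text
10.5 [452.5  88.6  82. ] grip 84.9 F [ 0.6 -0.5  0.3] yaw err -2.0 tilt -0.6 -0.38
tool shift mm [ 4.  43.   1.6]
```

>>> play_rows(series=[[0.004,0.02,0.002,0.006,0,-0.01,0.085],[0,0.014,0,0,0,0,0.085],[0,0.007,0,0,0,0,0.085],[0,0.001,0,0,0,0,0.085],[0,0,0,0,0,0,0.04],[0,0,0,0,0,0,0.04],[0,0,0,0,0,0,0.04],[0,0,0,0,0,0,0.04],[0,0,0,0,0,0,0.04]])

```text
clock: 11.4
position: [454.7, 89.9, 47.8]
ee_rot: [0.017, 0.71, -0.704, -0.007]
contact_force: [0.1, 0.3, -1.8]
gripper_width: 58.5
```

```bash
python3 -c "
from h import *
st()"
```

```text
11.4 [454.7  89.9  47.8] grip 58.5 F [ 0.1  0.3 -1.8] yaw err -1.93 tilt -0.82 -0.48
```

Grip is about 8 mm too high for the medium's shoulder, so regripping lower.

>>> play_rows(series=[[0,0,0,0,0,0,0.085],[0,0,0,0,0,0,0.085],[0,0,0,0,0,0,0.085],[0.001,0.006,0.002,0.008,0,-0.014,0.085],[0,0.005,0,0,0,0,0.085],[0,0,0,0,0,0,0.04],[0,0,0,0,0,0,0.04],[0,0,0,0,0,0,0.04],[0,0,0,0,0,0,0.04],[0,0,0,0,0,0,0.04]])

```text
clock: 12.4
position: [454.3, 88.1, 36.5]
ee_rot: [-0.011, -0.707, 0.707, 0.012]
contact_force: [0.1, 0.3, -0.5]
gripper_width: 58.5
```

```bash
python3 -c "
from h import *
st()"
```

```text
12.4 [454.3  88.1  36.5] grip 58.5 F [ 0.1  0.3 -0.5] yaw err -1.88 tilt 0.02 0.03
```

>>> play_rows(series=[[0,-0.015,0,0,0,0,0.04],[0,-0.03,0,0,0,0,0.04],[0,-0.035,0.01,0,0,0,0.04],[-0.015,0,0.01,0,0,0,0.04],[-0.03,0,0.015,0,0,0,0.04],[-0.035,0,0.015,0,0,0,0.04],[-0.035,0,0.015,0,0,0,0.04],[-0.025,0,0.008,0,0,0,0.04],[-0.012,0,0.004,0,0,0,0.04],[0,0,0,0,0,0,0.04]])

```text
clock: 13.4
position: [604.2, 1.3, 113.1]
ee_rot: [-0.008, -0.706, 0.708, 0.016]
contact_force: [0.2, 0.1, -2.1]
gripper_width: 58.5
```

```bash
python3 -c "
from h import *
go(611.4,9.6,75)"
```

```text
13.4 [604.2   1.3 113.1] grip 58.5 F [ 0.2  0.1 -2.1] yaw err -1.95 tilt 0.62 0.16
tool shift mm [-7.4 38.  -8.7]
```

>>> play_rows(series=[[-0.007,0.012,-0.009,0,0,0.01,0.04],[0,0.013,0,0,0,0,0.04],[0,0.006,0,0,0,0,0.04],[0,0,0,0,0,0,0.04]])

```text
clock: 13.8
position: [607.5, 9.7, 78.1]
ee_rot: [-0.01, -0.706, 0.708, 0.015]
contact_force: [-0.7, 0.2, -2.1]
gripper_width: 58.5
```

```bash
python3 -c "
from h import *
go(611.4,10,48.5)"
```

```text
13.8 [607.5   9.7  78.1] grip 58.5 F [-0.7  0.2 -2.1] yaw err -2.03 tilt 0.43 0.19
tool shift mm [-4.1 29.5 -0.5]
```

>>> play_rows(series=[[-0.004,0.012,-0.0005,0,0,0.007,0.04],[0,0.008,0,0,0,0,0.04],[0,0.004,0,0,0,0,0.04],[0,0,0,0,0,0,0.04]])

```text
clock: 14.2
position: [610.2, 9.9, 54.1]
ee_rot: [-0.012, -0.706, 0.708, 0.012]
contact_force: [-0.0, 0.4, -0.9]
gripper_width: 58.3
```

```bash
python3 -c "
from h import *
go(611.4,10,48.5)"
```

```text
14.2 [610.2   9.9  54.1] grip 58.3 F [-0.   0.4 -0.9] yaw err -1.97 tilt 0.05 0.2
tool shift mm [-1.2  5.6 -0.1]
```

>>> play_rows(series=[[-0.001,0.003,0,0,0,0,0.04],[0,0.003,0,0,0,0,0.04],[0,0.002,0,0,0,0,0.04],[0,0.002,0,0,0,0,0.04]])

```text
clock: 14.6
position: [612.0, 9.9, 48.4]
ee_rot: [-0.012, -0.706, 0.708, 0.011]
contact_force: [-5.4, 1.6, 11.8]
gripper_width: 57.8
```

Firm contact at 48.4, as predicted. Releasing and rising.

>>> play_rows(series=[[0,0,0,0,0,0,0.07],[0,0,0,0,0,0,0.085],[0,0,0,0,0,0,0.085],[0,0,0,0,0,0,0.085],[0,-0.01,0,0,0,0,0.085],[0,-0.03,0,0,0,0,0.085],[0,-0.04,0,0,0,0,0.085],[0,-0.045,0,0,0,0,0.085],[0,-0.03,0,0,0,0,0.085],[0,0,0,0,0,0,0.085]])

```text
clock: 15.6
position: [613.0, 10.0, 213.1]
ee_rot: [-0.013, -0.705, 0.709, 0.01]
contact_force: [0.1, -0.7, 1.5]
gripper_width: 84.7
```

```bash
python3 -c "
from h import *
go(443.6,286.1,200)"
```

```text
15.6 [613.   10.  213.1] grip 84.7 F [ 0.1 -0.7  1.5] yaw err -1.85 tilt -0.28 0.3
tool shift mm [ 178.2   10.8 -270.5]
```

>>> play_rows(series=[[0.015,0,-0.022,0,0,0,0.085],[0.025,0,-0.038,0,0,0,0.085],[0.026,0,-0.04,0,0,0,0.085],[0.026,0,-0.04,0,0,0,0.085],[0.026,0,-0.04,0,0,0,0.085],[0.026,0,-0.04,0,0,0,0.085],[0.02,0,-0.03,0,0,0,0.085],[0.01,0,-0.015,0,0,0,0.085],[0,0,0,0,0,0,0.085],[0,0,0,0,0,0,0.085]])

```text
clock: 16.6
position: [441.5, 288.9, 212.0]
ee_rot: [-0.015, -0.705, 0.709, 0.01]
contact_force: [-0.3, -0.4, 0.3]
gripper_width: 85.1
```

```bash
python3 -c "
from h import *
go(443.6,286.1,100)"
```

```text
16.6 [441.5 288.9 212. ] grip 85.1 F [-0.3 -0.4  0.3] yaw err -2.02 tilt -0.45 0.25
tool shift mm [ -1.3 112.    2.2]
```

>>> play_rows(series=[[0,0.02,0.002,0,0,-0.008,0.085],[0.002,0.04,0,0,0,0,0.085],[0.002,0.035,0,0,0,0,0.085],[0.002,0.015,0,0,0,0,0.085],[0,0,0,0,0,0,0.085]])

```text
clock: 17.1
position: [439.1, 282.9, 100.1]
ee_rot: [-0.016, -0.706, 0.708, 0.014]
contact_force: [0.3, 0.3, 0.7]
gripper_width: 85.1
```

```bash
python3 -c "
from h import *
go(443.6,286.1,14)"
```

```text
17.1 [439.1 282.9 100.1] grip 85.1 F [0.3 0.3 0.7] yaw err -2.41 tilt -0.16 0.11
tool shift mm [-4.1 86.1 -3.6]
```

>>> play_rows(series=[[-0.004,0.02,-0.0035,0,0,0,0.085],[0.001,0.03,0,0,0,0,0.085],[0.001,0.02,0,0,0,0,0.085],[0,0.007,0,0,0,0,0.085],[0,0,0,0,0,0,0.085]])

```text
clock: 17.6
position: [447.7, 285.9, 25.7]
ee_rot: [0.02, 0.708, -0.705, -0.013]
contact_force: [-0.3, 0.4, 0.0]
gripper_width: 85.5
```

```bash
python3 -c "
from h import *
go(443.6,286.1,14)"
```

```text
17.6 [447.7 285.9  25.7] grip 85.5 F [-0.3  0.4  0. ] yaw err -2.67 tilt -0.57 -0.24
tool shift mm [ 4.3 11.7  0. ]
```

>>> play_rows(series=[[0.004,0.008,0,0.004,-0.01,-0.01,0.085],[0,0.003,0,0,0,0,0.085],[0,0,0,0,0,0,0.06],[0,0,0,0,0,0,0.045],[0,0,0,0,0,0,0.02],[0,0,0,0,0,0,0.02],[0,0,0,0,0,0,0.02],[0,0,0,0,0,0,0.02]])

```text
clock: 18.4
position: [446.2, 288.3, 18.7]
ee_rot: [0.014, 0.709, -0.705, -0.011]
contact_force: [0.1, 0.4, -1.1]
gripper_width: 36.2
```

```bash
python3 -c "
from h import *
st()"
```

```text
18.4 [446.2 288.3  18.7] grip 36.2 F [ 0.1  0.4 -1.1] yaw err -2.03 tilt -0.3 -0.39
```

>>> play_rows(series=[[0,-0.015,0,0,0,0,0.02],[0,-0.035,0,0,0,0,0.02],[0,-0.04,0,0,0,0,0.02],[0,-0.04,0.01,0,0,0,0.02],[0,-0.02,0.03,0,0,0,0.02],[0,0,0.042,0,0,0,0.02],[0,0,0.045,0,0,0,0.02],[0,0,0.045,0,0,0,0.02],[0,0,0.045,0,0,0,0.02],[0,0,0.045,0,0,0,0.02]])

```text
clock: 19.4
position: [436.9, 21.6, 173.7]
ee_rot: [0.012, 0.709, -0.705, -0.006]
contact_force: [0.9, -0.2, -0.6]
gripper_width: 36.1
```

```bash
python3 -c "
from h import *
go(608.7,-88,150)"
```

```text
19.4 [436.9  21.6 173.7] grip 36.1 F [ 0.9 -0.2 -0.6] yaw err -1.42 tilt -0.52 -0.36
tool shift mm [-174.3   24.6  105.5]
```

>>> play_rows(series=[[-0.015,0,0.03,0,0,0,0.02],[-0.03,0,0.03,0,0,0,0.02],[-0.038,0,0.02,0,0,0,0.02],[-0.038,0,0.01,0,0,0,0.02],[-0.03,0,0.006,0,0,0,0.02],[-0.015,0,0,0,0,0,0.02],[0,0,0,0,0,0,0.02],[0,0,0,0,0,0,0.02]])

```text
clock: 20.2
position: [601.0, -90.8, 171.9]
ee_rot: [0.014, 0.71, -0.704, -0.011]
contact_force: [0.4, 0.2, -0.9]
gripper_width: 36.1
```

```bash
python3 -c "
from h import *
go(608.7,-88,70)"
```

```text
20.2 [601.  -90.8 171.9] grip 36.1 F [ 0.4  0.2 -0.9] yaw err -2.0 tilt -0.26 -0.42
tool shift mm [ -7.1 102.   -2.3]
```

>>> play_rows(series=[[-0.007,0.02,-0.002,0.006,0,0,0.02],[0,0.035,0,0,0,0,0.02],[0.001,0.03,0,0,0,0,0.02],[0.001,0.015,0,0,0,0,0.02],[0,0,0,0,0,0,0.02]])

```text
clock: 20.7
position: [602.7, -87.2, 71.4]
ee_rot: [0.014, 0.708, -0.706, -0.009]
contact_force: [-0.1, 0.1, 0.4]
gripper_width: 35.6
```

```bash
python3 -c "
from h import *
go(608.7,-88,31)"
```

```text
20.7 [602.7 -87.2  71.4] grip 35.6 F [-0.1  0.1  0.4] yaw err -1.89 tilt -0.35 -0.11
tool shift mm [-5.8 40.4  0.7]
```

>>> play_rows(series=[[-0.006,0.015,0,0,0,-0.006,0.02],[0,0.013,0,0,0,0,0.02],[0,0.005,0,0,0,0,0.02],[0,0,0,0,0,0,0.02]])

```text
clock: 21.1
position: [608.5, -86.4, 41.1]
ee_rot: [0.012, 0.708, -0.706, -0.009]
contact_force: [0.2, 0.1, -0.4]
gripper_width: 36.2
```

```bash
python3 -c "
from h import *
go(608.7,-88,31)"
```

```text
21.1 [608.5 -86.4  41.1] grip 36.2 F [ 0.2  0.1 -0.4] yaw err -1.76 tilt -0.23 -0.11
tool shift mm [-0.2 10.1  1.6]
```

>>> play_rows(series=[[0,0.004,0.0015,0,0,0,0.02],[0,0.003,0,0,0,0,0.02],[0,0.002,0,0,0,0,0.02],[0,0,0,0,0,0,0.02]])

```text
clock: 21.5
position: [609.3, -88.1, 33.8]
ee_rot: [0.014, 0.708, -0.706, -0.008]
contact_force: [-0.4, 0.4, -0.4]
gripper_width: 35.9
```

>>> play_rows(series=[[0,0.002,0,0,0,0,0.02],[0,0.002,0,0,0,0,0.02],[0,0.002,0,0,0,0,0.02],[0,0.001,0,0,0,0,0.02]])

```text
clock: 21.9
position: [609.9, -88.1, 30.5]
ee_rot: [0.013, 0.707, -0.707, -0.007]
contact_force: [-1.6, 0.2, 1.1]
gripper_width: 35.7
```

>>> play_rows(series=[[0,0,0,0,0,0,0.05],[0,0,0,0,0,0,0.085],[0,0,0,0,0,0,0.085],[0,0,0,0,0,0,0.085],[0,0,0,0,0,0,0.085],[0,-0.01,0,0,0,0,0.085],[0,-0.03,0,0,0,0,0.085],[0,-0.04,0,0,0,0,0.085],[0,-0.04,0,0,0,0,0.085],[0,0,0,0,0,0,0.085]])

```text
clock: 22.9
position: [608.9, -88.8, 155.4]
ee_rot: [-0.012, -0.707, 0.707, 0.008]
contact_force: [0.5, -0.2, 0.4]
gripper_width: 85.1
```

```bash
python3 -c "
from h import *
go(450.7,-93.3,130)"
```

```text
22.9 [608.9 -88.8 155.4] grip 85.1 F [ 0.5 -0.2  0.4] yaw err -1.63 tilt -0.39 0.03
tool shift mm [158.2  24.3   9. ]
```

>>> play_rows(series=[[0.02,0,0.002,0,0,-0.006,0.085],[0.04,0,0.003,0,0,0,0.085],[0.04,0,0.002,0,0,0,0.085],[0.035,0,0.002,0,0,0,0.085],[0.018,0.003,0,0,0,0,0.085],[0,0,0,0,0,0,0.085],[0,0,0,0,0,0,0.085]])

```text
clock: 23.6
position: [452.0, -93.8, 156.0]
ee_rot: [0.014, 0.707, -0.707, -0.006]
contact_force: [0.3, 0.7, 0.4]
gripper_width: 84.6
```

```bash
python3 -c "
from h import *
go(450.7,-93.3,90)
im=get_image('scene');save(im,'s3.png',(180,100,400,265),3.6)"
```

```text
23.6 [452.  -93.8 156. ] grip 84.6 F [0.3 0.7 0.4] yaw err -1.63 tilt -0.67 -0.05
tool shift mm [ 2.1 66.  -0.4]
```

View pics/s3.png

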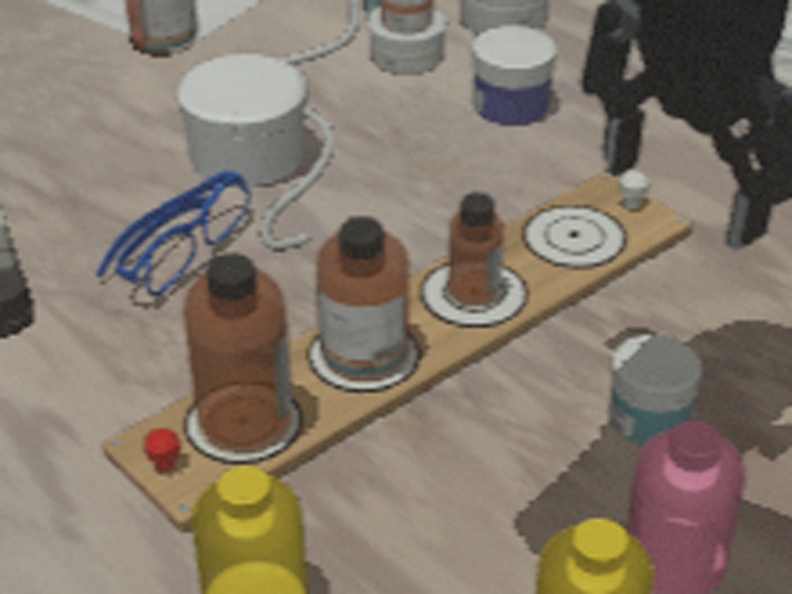

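The three bottles stand upright on marks 1–3, with feet near crop (243,420), (363,365) and (475,295). Now the jar.

>>> play_rows(series=[[0.002,0.02,0,0,0,-0.01,0.085],[0.002,0.035,0,0,0,0,0.085],[0.001,0.02,0,0,0,0,0.085],[0,0,0,0,0,0,0.085]])

```text
clock: 24.05
position: [454.9, -93.1, 80.5]
ee_rot: [0.013, 0.707, -0.707, -0.006]
contact_force: [0.3, -0.0, 0.2]
gripper_width: 85.3
```

```bash
python3 -c "
from h import *
go(450.7,-93.3,16)"
```

```text
24.05 [454.9 -93.1  80.5] grip 85.3 F [ 0.3 -0.   0.2] yaw err -1.58 tilt -0.57 -0.06
tool shift mm [ 4.9 64.5  0.4]
```

>>> play_rows(series=[[0.005,0.02,0,0,0,-0.01,0.085],[0.001,0.025,0,0,0,0,0.085],[0,0.013,0,0,0,0,0.085],[0,0.003,0,0,0,0,0.085],[0,0,0,0,0,0,0.085]])

```text
clock: 24.55
position: [458.6, -92.3, 20.9]
ee_rot: [0.012, 0.707, -0.707, -0.006]
contact_force: [0.0, 0.7, 0.2]
gripper_width: 85.2
```

```bash
python3 -c "
from h import *
go(450.7,-93.3,16)"
```

```text
24.55 [458.6 -92.3  20.9] grip 85.2 F [0.  0.7 0.2] yaw err -1.43 tilt -0.52 -0.04
tool shift mm [7.9 4.9 1.2]
```

>>> play_rows(series=[[0.008,0.004,0.001,0,0,-0.009,0.085],[0,0.001,0,0,0,0,0.085],[0,0,0,0,0,0,0.065],[0,0,0,0,0,0,0.04],[0,0,0,0,0,0,0.04],[0,0,0,0,0,0,0.04],[0,0,0,0,0,0,0.04]])

```text
clock: 25.25
position: [453.2, -92.9, 19.4]
ee_rot: [0.011, 0.708, -0.707, -0.006]
contact_force: [-0.5, 0.2, -0.0]
gripper_width: 52.7
```

```bash
python3 -c "
from h import *
st()"
```

```text
25.25 [453.2 -92.9  19.4] grip 52.7 F [-0.5  0.2 -0. ] yaw err -1.38 tilt -0.43 -0.09
```

>>> play_rows(series=[[0,-0.015,0,0,0,0,0.04],[0,-0.03,0,0,0,0,0.04],[-0.005,-0.03,0.01,0,0,0,0.04],[-0.02,0,0.02,0,0,0,0.04],[-0.035,0,0.022,0,0,0,0.04],[-0.038,0,0.022,0,0,0,0.04],[-0.035,0,0.015,0,0,0,0.04],[-0.018,0,0.008,0,0,0,0.04],[0,0,0,0,0,0,0.04],[0,0,0,0,0,0,0.04]])

```text
clock: 26.25
position: [603.6, -197.7, 95.5]
ee_rot: [0.009, 0.708, -0.707, -0.007]
contact_force: [-0.7, 0.4, -0.7]
gripper_width: 52.4
```

```bash
python3 -c "
from h import *
go(606.1,-189.7,50)"
```

```text
26.25 [ 603.6 -197.7   95.5] grip 52.4 F [-0.7  0.4 -0.7] yaw err -1.36 tilt -0.16 -0.08
tool shift mm [-2.2 45.5 -8. ]
```

>>> play_rows(series=[[-0.002,0.015,-0.008,0,0,0,0.04],[0,0.016,0,0,0,0,0.04],[0,0.009,0,0,0,0,0.04],[0,0,0,0,0,0,0.04]])

```text
clock: 26.65
position: [602.0, -187.6, 54.6]
ee_rot: [0.008, 0.708, -0.706, -0.008]
contact_force: [-0.1, 0.3, -0.3]
gripper_width: 52.6
```

```bash
python3 -c "
from h import *
go(606.1,-189.7,31)"
```

```text
26.65 [ 602.  -187.6   54.6] grip 52.6 F [-0.1  0.3 -0.3] yaw err -1.32 tilt 0.0 -0.13
tool shift mm [-4.1 23.6  2. ]
```

>>> play_rows(series=[[-0.004,0.009,0.002,0,0,0,0.04],[0,0.006,0,0,0,0,0.04],[0,0.003,0,0,0,0,0.04],[0,0,0,0,0,0,0.04]])

```text
clock: 27.05
position: [606.4, -189.6, 36.8]
ee_rot: [0.009, 0.708, -0.706, -0.007]
contact_force: [0.7, 0.4, -0.2]
gripper_width: 52.6
```

```bash
python3 -c "
from h import *
go(606.1,-189.7,31)"
```

```text
27.05 [ 606.4 -189.6   36.8] grip 52.6 F [ 0.7  0.4 -0.2] yaw err -1.28 tilt -0.11 -0.11
tool shift mm [0.3 5.8 0.1]
```

>>> play_rows(series=[[0,0.003,0,0,0,0,0.04],[0,0.002,0,0,0,0,0.04],[0,0.002,0,0,0,0,0.04],[0,0.001,0,0,0,0,0.04]])

```text
clock: 27.45
position: [607.2, -189.9, 31.0]
ee_rot: [0.009, 0.707, -0.707, -0.006]
contact_force: [-2.8, 1.5, 6.7]
gripper_width: 52.0
```

Seated at 31.0. Releasing, rising and backing clear.

>>> play_rows(series=[[0,0,0,0,0,0,0.07],[0,0,0,0,0,0,0.085],[0,0,0,0,0,0,0.085],[0,0,0,0,0,0,0.085],[0,-0.01,0,0,0,0,0.085],[0,-0.03,0,0,0,0,0.085],[0,-0.045,0,0,0,0,0.085],[0,-0.045,0,0,0,0,0.085],[0,-0.04,0,0,0,0,0.085],[0,0,0,0,0,0,0.085]])

```text
clock: 28.45
position: [606.5, -190.8, 209.6]
ee_rot: [-0.009, -0.707, 0.707, 0.007]
contact_force: [0.6, 0.1, 1.6]
gripper_width: 85.1
```

>>> play_rows(series=[[0.03,-0.005,0.03,0,0,0,0.085],[0.03,-0.005,0.03,0,0,0,0.085],[0.03,-0.003,0.03,0,0,0,0.085],[0.03,-0.003,0.03,0,0,0,0.085],[0.02,-0.003,0.03,0,0,0,0.085],[0.01,0,0.03,0,0,0,0.085],[0.01,0,0.03,0,0,0,0.085],[0,0,0,0,0,0,0.085],[0,0,0,0,0,0,0.085]])

```text
clock: 29.35
position: [436.2, -403.8, 234.8]
ee_rot: [-0.011, -0.706, 0.708, 0.002]
contact_force: [-0.2, -0.7, -1.0]
gripper_width: 84.9
```

```bash
cat > c.py <<'E'
from h import *
s,_=st()
im={n:get_image(n) for n in('top','scene')}
T={'L':(614.2,109.6,117.6),'M':(611.4,9.6,95.6),'S':(608.7,-90.1,70.3),'J':(606.1,-190.1,48)}
for k,(x,y,z) in T.items():
    rs=[]
    for n in im:
        c0=proj(im[n],[x,y,z+12])[0].astype(int);c=im[n]['color']
        hsv=cv2.cvtColor(c,cv2.COLOR_RGB2HSV).astype(int)
        m=((hsv[...,1]<45)&(hsv[...,2]>135)) if k=='J' else c.max(2)<62
        q=np.zeros(m.shape,np.uint8);cv2.circle(q,tuple(int(v) for v in c0),16 if k=='J' else 12,1,-1)
        nn,l,stt,cc=cv2.connectedComponentsWithStats(m.astype(np.uint8)*q,connectivity=4)
        i=1+np.argmax(stt[1:,4]);rs.append(ray(im[n],cc[i]));print(k,n,stt[i,4],(onz(im[n],cc[i],z+12)[:2]-[x,y]).round(1))
    p,e=cross(*rs);print('  ',p.round(1),e.round(1),'off',(p-[x,y,z+12]).round(1))
a=[cv2.resize(im[n]['color'][100:265,b:b+220,::-1],None,fx=1.8,fy=1.8) for n,b in(('top',190),('scene',180))]
cv2.imwrite('pics/fin.png',cv2.hconcat(a))
E
python3 c.py
```

```text
29.35 [ 436.2 -403.8  234.8] grip 84.9 F [-0.2 -0.7 -1. ] yaw err -1.07 tilt -0.76 0.19
L top 80 [-3.2 -0.1]
L scene 110 [-3.8  0.5]
   [611.2 109.5 128.8] 0.0 off [-3.  -0.1 -0.8]
M top 84 [-0.6  0.1]
M scene 106 [-0.3 -0.3]
   [610.6   9.8 108.1] 0.0 off [-0.8  0.2  0.5]
S top 51 [-0.8  0.5]
S scene 58 [-2.  2.]
   [608.3 -89.7  80.7] 0.1 off [-0.4  0.4 -1.6]
J top 393 [-3.1  5.2]
J scene 569 [ 15.8 -14.2]
   [ 598.9 -180.2   82.1] 4.5 off [-7.2  9.9 22.1]
```

View pics/fin.png

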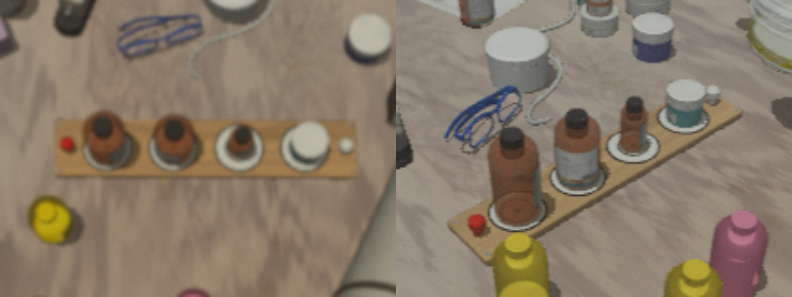

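The bottles are within about 3 mm of their marks. The jar's mask merged with the white ring, so its figure is not valid. Rechecking it with a circle fit on the lid in the top view and the teal band in the scene view.

Run:
```python
from h import *
t=get_image('top');s=get_image('scene')
g=cv2.cvtColor(t['color'][155:205,335:385],cv2.COLOR_RGB2GRAY);g=cv2.resize(g,None,fx=6,fy=6,interpolation=cv2.INTER_CUBIC)
h=cv2.HoughCircles(g,cv2.HOUGH_GRADIENT_ALT,1.5,10,param1=100,param2=.5,minRadius=54,maxRadius=72)
print('expected px',proj(t,[606.1,-190.1,62]),'r',27*535.9/1365)
if h is not None:
    for c in h[0][:4]:
        uv=(c[0]-2.5)/6+335,(c[1]-2.5)/6+155;print('lid',np.round(uv,1),c[2]/6,(onz(t,uv,62)[:2]-[606.1,-190.1]).round(1))
hsv=cv2.cvtColor(s['color'],cv2.COLOR_RGB2HSV)
m=cv2.inRange(hsv,(75,50,30),(105,255,255));c0=proj(s,[606.1,-190.1,30])[0].astype(int)
k=np.zeros_like(m);cv2.circle(k,tuple(int(v) for v in c0),18,255,-1);ys,xs=np.nonzero(m&k)
print('teal cols',xs.min(),xs.max(),'mid',(xs.min()+xs.max())/2,'axis expected',proj(s,[[606.1,-190.1,20],[606.1,-190.1,40]]).round(1).tolist())
```

```text
expected px [[361.51149352 177.04687695]] r 10.60021978021978
lid [361.6 176.8] 10.018349 [ 0.6 -0.2]
teal cols 331 349 mid 340.0 axis expected [[339.1, 162.7], [339.8, 156.4]]
```

The jar's lid is centred within about 1 mm, and the teal band's midline fits. Handing in.

```bash
python3 -c "
from h import *
st();job_done()"
```

```text
29.55 [ 437.1 -402.6  234.7] grip 85.4 F [ 0.6 -0.1 -0.8] yaw err -0.92 tilt -0.75 0.19
the job is handed in; nothing more can be done
```

The red peg is at mark_1's end, so I stood the large, medium and small bottles and the teal jar on marks 1 to 4 in that order. I released each one, backed the arm clear and handed the job in at 29.6 s on the robot's clock.

**Last checks:**
- **Bottles:** by two-view triangulation of the caps, they stand off their mark centres by about 3 mm (large), 0.8 mm (medium) and 0.6 mm (small). Cap heights agree with upright bottles on the board.
- **Jar:** the lid's circle fit in the top view is about 0.6 mm off centre, and the teal band's midline in the scene view agrees.
- **Gripper:** open at 85 mm, with no contact force beyond the sensor's noise.

**Checks that failed or disagreed:**
- The first jar check gave a meaningless offset because its mask merged with the white ring; the circle fit replaced it.
- Mark 4's ellipse in the scene view was spoiled by the peg, so its position came from the top view alone, in line with the row at 100 mm spacing.
- I never moved near the pump bottle, but I did not re-measure its position at the end.

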